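# Hold the big bulldog clip open over the card on the document stand

### The arm

A 6-joint arm with a two-finger parallel gripper is mounted at the origin on the work surface. World frame = base frame: x ahead of the robot, y to its left, z up, the work surface at z = 0. Lengths are in m, angles in rad, forces in N, time in s.
With the tool pointing down it reaches from about 0.4 to 0.825 m from the base axis. Payload 7 kg.
Tool frame: the origin (TCP) lies midway between the tips of the shut fingers; the grasp point (between the pads) lies arm.hold_point_z behind it (arm.hold_point_z is the distance from the TCP to the grasp point, in m); z points along the fingers, y is the line along which they close (so a half turn about z gives the same grasp; the last joint's range is limited). The gripper opens to 88 mm and grips with 3 to 60 N. Pads are 19 mm wide; open, the fingers measure 130 mm over their backs; the gripper's body (78 mm by 193 mm) begins 47 mm behind the grasp point.
Start: joints at [1.419, 0.359, 0.012, 0, -1.224, -0.288], TCP at [0.287, 0.611, 0.227] pointing down, gripper open.
Joint ranges: [-3.07, 3.07], [-1.43, 2.12], [-1.02, 1.25], [-3.03, 1.67], [-3.05, -0], [-3.03, 3.03]. Speed limits (rad/s): [2.39, 2.39, 3.01, 3.14, 3.14, 3.14].

### API

Orientations are given as [roll, pitch, yaw] about the fixed x, y, z axes, in that order (R = Rz(yaw) Ry(pitch) Rx(roll)).
In Python, from station import arm gives the robot as it stands.
- The arm moves only by the shell command python3 -m crank 'ROWS' [OPENING] [FORCE]. ROWS is JSON, a list that holds one entry, the list of rows, each a list of 4 numbers: the shift along the tool's x, y, z in units of 25 mm (1.0 is 25 mm), then the turn about the tool's z in units of 5 degrees (1.0 is 5 degrees). A call has 1 to 12 rows; each row is the pose to reach, as a shift and turn from the pose commanded when the call began, along the tool's axes at that moment; what a row does not reach only later rows make up. A row lasts 1/8 s, in which the tool goes at most 62.5 mm and 10.7 degrees, less where a joint would pass 70% of its speed; a pose out of reach is approached as far as the arm can. A call with a gripper value outside its range is refused whole. OPENING is the closure, from 0 (fully open) to 1 (shut), set as the call begins (- or left out, the last holds). The fingers move at their own pace and stop on an object; FORCE is the grip in N (left out, the last holds). Time passes only in rows, so rows that repeat a pose let the fingers close. It gives the time, the measured TCP pose, the force, the opening and the grip force at its end, in the units of the state.
- arm.get_state(): the state, without advancing time (a new reading comes with each control period).
- arm.grab_frame(name): name is "scene" or "top"; returns (picture, depth): 400x640x3 uint8, red, green, blue; 400x640 float32, m along the optical axis (not along the pixel's ray), 0 where there is no reading.
- arm.get_calibration(name): a dict with "mtx" (3x3 intrinsics, pixels), "R" (3x3) and "t" (3): a world point X has camera coordinates R X + t. Camera axes: x right, y down, z forward; pixel columns grow to the right and rows downward; lengths in m; the calibration is good to about 2 mm. A picture is of the moment at which its call begins. get_calibration takes no time and is no camera call.
- arm.job_done(): hands the job in; it is judged then, once.
Trained networks look in the newest picture that a camera, given by its name, has taken for a name from the list of things; names that differ only in an ending like _2 or _b are one class to them, and where a whole thing is asked for, a point or a joint stands for the part that bears it (a point fixed in the world has none). Each returns a list of dicts, best first, with "score" (0 to 1); they miss things now and then, are a little off and sometimes report something else, mostly with a low value. They report only what shows in the picture. A call takes as long as a camera call.
- arm.recognise(thing, camera): "extent" ([left, top, width, height] in pixels, round what is visible of it).
- arm.trace(thing, camera): "mask" (400x640 bool, what is visible of it) and "extent" ([left, top, width, height] in pixels, round what is visible of it).
The state is a dict: "t": time; "q": joint angles; "qd": joint speeds; "joint_efforts": joint torques, N m; "eef_pos": TCP position; "ee_rot": TCP orientation; "force": force on the tool from outside, world axes, zero at the start; "moment": the same for the moment, N m; "width": finger opening in m; "gripper_force": force on a finger pad.
Only numpy, scipy, OpenCV 4.12 (cv2) and the standard library are available. Lean on these libraries where they do the work, as an engineer would, in place of code of your own. Each camera call takes 0.05 s, during which the arm holds its last target. There are 200 camera calls.

### The job

Tip the board of the document stand up until it stands upright and let go of it. Then squeeze the big bulldog clip off the wall of the paper tray and hold it gaping, square over the middle of the top edge of the board and its card, one jaw in front and one behind and nothing of the clip touching them, so that I can slip another sheet in. Finish there with the handles still squeezed and the clip in the gripper, and leave everything else on the desk where it is.

Things in the scene. Friction and masses are not known exactly. Their poses are not given: they have to be found in the camera images.
- board (a joint): tilt of the document stand's board about its level hinge, rad: 0 = upright, positive = leaning back (top towards the stand's +x), negative = forward; travel -0.35 to 0.9. A stiff friction hinge (0.5 N m, so 3 to 4 N at the top edge): it stays where it is left. It can be pushed near its top edge, from behind to raise it
- board_top (a point): middle of the top edge of the document stand's board, half-way through its thickness: an aluminium board 216 mm wide with a pale A5 card (210 x 148 mm) flush on its front, 5 mm thick together. x = out of the board's bare back, y along the edge, z up the board (turns with it). 156 mm above the hinge along z; upright, the edge is 186 mm above the desk
- board_hinge (a point): middle of the board's hinge axis, 30 mm above the desk, on the same board (x, y, z as for board_top; hinge axis = y)
- stand: the document stand: a heavy dark steel base plate 165 x 230 x 12 mm, fixed to the desk, with the board hinged on it. Origin: on the desk, 15 mm towards -x from the plate's centre; the hinge is 30 mm towards -x from the origin. x points to the back, the card faces -x
- tray: white plastic desk tray, outside 165 (x) x 225 (y) x 60 mm high, walls 4 mm, fixed to the desk, with a low pile of cards in it (23 mm high). Origin: centre of its underside. The clip is parked on its front (-x) wall
- clip: big steel bulldog clip, about 90 g, parked jaws-down on the tray's front wall, two handles up like a V. Origin: middle of the spring's axis (jaw pivot), 36 mm above the lower ends of the jaws, 36 mm below the handle tops. x = across the jaws (opening and squeezing way), y = along their width (72 mm), z = up to the handles. Frame of the +x half, so it leans by half the opening angle when squeezed
- clip_handles (a point): point midway between the handles, 27 mm above the clip's origin, 9 mm below their tops: a good height for the middle of the pads. Axes as clip. Handles: two flat plates 32 mm wide (y), sloping out from 18 mm over their outsides 3 mm above the origin to 38 mm at the tops; fully squeezed they stand parallel, about 16 mm over their outsides
- clip_jaw (a joint): opening angle of the clip, rad: about 0 parked on the 4 mm wall, 0.56 = fully open (a stop; lip ends about 24 mm apart). Gap at the lip ends: about 4 mm + 36 mm per rad. The spring takes 0.25 N m at 0 and 0.39 N m at 0.56: about 8 N on the handles starts to open it, 13 N opens it fully, more only presses on the stop
- lip_a (a point): inner lower end of the +x jaw's lip, mid-width, 36 mm below the clip's pivot. The lips are flat, 10 mm high; the jaws leave about 31 mm of depth between the lip ends and the spring's barrel (10 mm thick)
- lip_b (a point): inner lower end of the -x jaw's lip, mid-width, 36 mm below the clip's pivot
- stapler: stapler, 140 x 34 x 50 mm, loose bystander; origin under its centre
- pencil_cup: dark cup with pencils, 72 mm across, 165 mm high over the pencils, loose bystander; origin under its centre
- plant: small plant in a concrete pot 90 mm across, about 160 mm high, loose bystander; origin under its centre
- clock: black desk clock, 130 mm wide, 72 mm high, loose bystander; origin under its centre
- small_clip: small dark fold-back clip 32 mm wide lying on the desk, not the one wanted, loose bystander; origin under its centre
- notebook: grey notebook 148 x 105 x 12 mm, loose bystander; origin under its centre
- mug: white mug, 80 mm across, 92 mm high, loose bystander; origin under its centre
- tape_dispenser: grey tape dispenser, 135 x 50 x 70 mm, loose bystander; origin under its centre

How it is judged:
By the outcome, as a careful person would: the job done as asked, in the order asked, and still so for the second after the job is handed in, while the arm keeps its last pose, push and grip.
It also fails if it takes over 69 s, if anything falls off the work surface, if the arm or the gripper's body presses on something with over 40 N, if the wrist force passes 120 N, or if a joint passes its speed limit or range.

## Working session

There is one attempt and no reset: what is moved stays moved. The work goes in short steps, Python scripts to look and compute and a shell command to move; the robot and the scene stay as the last step left them, time stands still between calls to the robot, and variables do not carry over. Pictures are saved under pics/ and viewed, at most 10 in all, crops included, and the job is handed in when it is done.

```bash
mkdir -p pics; ls; python3 - <<'E'
from station import arm
import cv2,numpy as np
s=arm.get_state();print({k:np.round(v,4) for k,v in s.items()}, arm.hold_point_z)
for n in("scene","top"):
    p,d=arm.grab_frame(n);cv2.imwrite(f"pics/{n}0.png",p[:,:,::-1]);np.savez(f"{n}0.npz",p=p,d=d)
    c=arm.get_calibration(n);print(n,c)
E
```

```text
pics
{'t': np.float64(0.0), 'q': array([ 1.4191e+00,  3.5940e-01,  1.1100e-02, -3.0000e-04, -1.2241e+00,
       -2.8810e-01]), 'qd': array([-0.    ,  0.0001, -0.0028,  0.0012, -0.0004, -0.0001]), 'joint_efforts': array([ 1.20000e-03, -5.82715e+01,  2.93046e+01,  6.99670e+00,
        7.00000e-03, -2.00000e-04]), 'eef_pos': array([0.2872, 0.6103, 0.2256]), 'ee_rot': array([ 3.140e+00, -2.000e-04, -4.399e-01]), 'force': array([-0.0355,  0.042 , -0.397 ]), 'moment': array([ 0.0047, -0.0323,  0.031 ]), 'gripper_force': np.float64(0.0), 'width': np.float64(0.0879)} 0.0188
scene {'mtx': array([[407.02016716,   0.        , 317.66215708],
       [  0.        , 407.02016716, 191.91506646],
       [  0.        ,   0.        ,   1.        ]]), 'R': array([[ 0.87722043,  0.48008188, -0.00238808],
       [ 0.37209351, -0.68302714, -0.62850644],
       [-0.30336567,  0.5504501 , -0.77780072]]), 't': array([-0.43389323, -0.08458651,  1.35392672])}
top {'mtx': array([[461.72609959,   0.        , 311.07725875],
       [  0.        , 461.72609959, 209.52575315],
       [  0.        ,   0.        ,   1.        ]]), 'R': array([[-0.02810284, -0.99960438,  0.00114488],
       [-0.99658552,  0.02792898, -0.07769991],
       [ 0.07763719, -0.00332456, -0.99697613]]), 't': array([0.00739745, 0.52935978, 1.34984743])}
```

View pics/scene0.png

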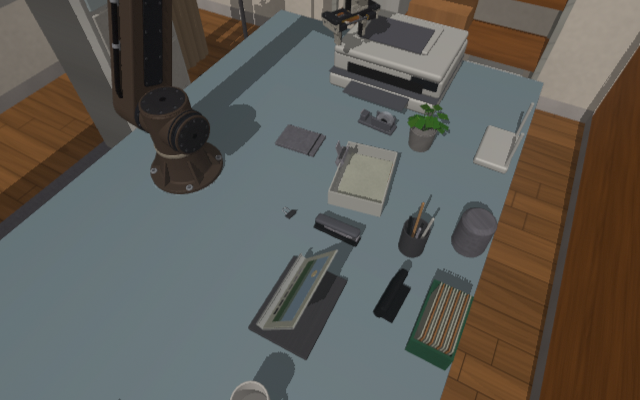

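View pics/top0.png

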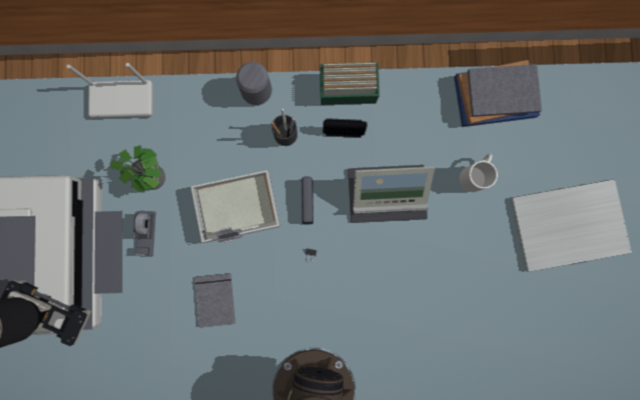

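```bash
cat > h.py <<'E'
from station import arm
import cv2,numpy as np
np.set_printoptions(precision=4,suppress=True)
C={n:arm.get_calibration(n) for n in("scene","top")}
def world(n,d,m):
    c=C[n];v,u=np.nonzero(m&(d>0));z=d[v,u]
    X=np.linalg.solve(c["mtx"],np.stack([u+.0,v,np.ones(len(u))]))*z
    return (c["R"].T@(X-np.array(c["t"])[:,None])).T
def proj(n,P):
    c=C[n];q=c["mtx"]@(c["R"]@np.atleast_2d(P).T+np.array(c["t"])[:,None]);return (q[:2]/q[2]).T
E
python3 - <<'E'
from h import *
for n in("top","scene"):
    p,d=arm.grab_frame(n)
    S={}
    for th in("stand","board","tray","clip"):
        r=arm.trace(th,n)
        for k in r[:2]:
            P=world(n,d,k["mask"]);print(n,th,round(k["score"],2),k["extent"],len(P),np.percentile(P,[1,50,99],axis=0).tolist() if len(P) else '')
        if r:S[th]=r[0]["mask"]
    np.savez(n+"1.npz",p=p,d=d,**S)
E
```

```text
top stand 0.75 [348.9, 161.6, 87.2, 62.8] 4471 [[0.4913715727987363, -0.34717938352976796, 0.001009926241444378], [0.5672946047530381, -0.23123043826982345, 0.06793833302524557], [0.6558177930050485, -0.12473084361372516, 0.15448980881133853]]
top board 0.56 [353.6, 167.8, 78.9, 46.4] 3277 [[0.5171085409226667, -0.34485919335849036, 0.037174244628682226], [0.5743155551809842, -0.23856137524665247, 0.09462770141173585], [0.6240175412279999, -0.13232687907599988, 0.15522770556079737]]
top tray 0.74 [190.3, 170.4, 89.2, 73.1] 4462 [[0.4509023779501788, 0.09677973611625458, -0.0013059520068500951], [0.54922081528076, 0.21258353775759814, 0.02215740119849902], [0.6394872089685328, 0.33106434427427917, 0.06320128170042484]]
top clip 0.79 [215.9, 227.2, 27.3, 19.3] 272 [[0.4409402019457818, 0.19294986036445003, 0.054262055961436434], [0.45978281995001463, 0.22514508858336224, 0.0851947989123528], [0.4771754635073122, 0.2590243022122663, 0.12134159794149944]]
scene stand 0.73 [250.7, 251.5, 95.4, 105.8] 5809 [[0.49056765029678795, -0.3514081728356361, 0.007168770354961144], [0.59275555662381
[... 389 characters left out ...]
.1, 109.9] 6035 [[0.48866526941706684, -0.35176813782517935, -0.00013336347713197337], [0.5930643268781479, -0.25825231296933937, 0.014702215605681643], [0.6519674666444546, -0.12550572377729674, 0.1543575339126806]]
scene tray 0.56 [329.9, 139.9, 69.6, 77.4] 3485 [[0.44867731083609835, 0.09009288634934388, 0.0009181388741715219], [0.541025949002571, 0.20959895175176824, 0.02325249560860757], [0.6352690784769524, 0.3339089106812696, 0.062037348772468005]]
scene clip 0.75 [334.7, 141.7, 17.9, 24.4] 244 [[0.393251294388415, 0.1932033339164342, -0.0024791686710060766], [0.4535902485680038, 0.22349677196629464, 0.08243670051893809], [0.47481057233824187, 0.3414768839609566, 0.11976545684437014]]
```

```bash
python3 - <<'E'
from h import *
A=[];K=[];T=[];W=[];PL=[]
for n in("top","scene"):
    z=np.load(n+"1.npz");er=lambda m:cv2.erode(m.astype(np.uint8),np.ones((3,3)))>0
    P=world(n,z["d"],er(z["board"]));
    if n=="top": A.append(P)
    c=P.mean(0)
    for _ in range(4):
        r=np.linalg.svd(P-c)[2][2] if len(P)<9000 else None
        e=np.abs((P-c)@r);P=P[e<max(.003,2*np.median(e))];c=P.mean(0)
    r*=np.sign(r[2]);print(n,"plane n",r,"c",c,"tilt",np.arccos(np.hypot(r[0],r[1])),"yaw",np.arctan2(-r[1],-r[0]),len(P))
    # board extents in its frame
    y=np.array([-np.sin(np.arctan2(-r[1],-r[0])),np.cos(np.arctan2(-r[1],-r[0])),0]);up=np.cross(r,y);up*=np.sign(up[2])
    Q=P-c;lo,hi=np.percentile(Q@y,[.5,99.5]);a,b=np.percentile(Q@up,[.5,99.5])
    print(" w",hi-lo,"h",b-a,"topmid front",c+y*(lo+hi)/2+up*b, "botmid",c+y*(lo+hi)/2+up*a,"y",y,"up",up)
    # plate points
    P=world(n,z["d"],z["stand"]);P=P[(P[:,2]>.007)&(P[:,2]<.018)];print(" plate",cv2.minAreaRect(P[:,:2].astype(np.float32)*1000))
    P=world(n,z["d"],z["tray"]);P=P[(P[:,2]>.053)&(P[:,2]<.068)];print(" tray",cv2.minAreaRect(P[:,:2].astype(np.float32)*1000))
    P=world(n,z["d"],z["clip"]);
    for a,b in((.06,.075),(.075,.09),(.09,.1),(.1,.11),(.11,.13)):
        Q=P[(P[:,2]>a)&(P[:,2]<b)]
        if len(Q)>3:print(" clip",a,b,len(Q),cv2.minAreaRect(Q[:,:2].astype(np.float32)*1000),np.median(Q,0))
    p=z["p"];
    if n=="scene":
        cv2.imwrite("pics/c1.png",np.vstack([cv2.resize(p[130:230,300:420,::-1],(720,600),interpolation=2)]))
    else: cv2.imwrite("pics/c2.png",cv2.resize(p[165:245,185:285,::-1],(700,560),interpolation=2))
E
```

```text
top plane n [-0.786  -0.0164  0.6179] c [ 0.5803 -0.2367  0.1024] tilt 0.6661294652011909 yaw 0.020850462743143346 2292
 w 0.20773986747556794 h 0.1475280643884796 topmid front [ 0.6216 -0.2368  0.1549] botmid [ 0.5305 -0.2387  0.039 ] y [-0.0208  0.9998  0.    ] up [0.6178 0.0129 0.7862]
 plate ((572.95849609375, -238.04379272460938), (164.90557861328125, 229.65281677246094), 1.2346481084823608)
 tray ((544.0718383789062, 212.7403564453125), (166.12911987304688, 225.92227172851562), 10.484825134277344)
 clip 0.06 0.075 47 ((458.4816589355469, 227.76527404785156), (25.865692138671875, 71.08853149414062), 12.021531105041504) [0.4626 0.2126 0.0667]
 clip 0.075 0.09 123 ((458.8876037597656, 227.22607421875), (24.06920623779297, 61.74386978149414), 10.788729667663574) [0.4587 0.2257 0.0844]
 clip 0.09 0.1 24 ((461.0513610839844, 220.7763671875), (24.345699310302734, 44.980316162109375), 7.642716407775879) [0.4673 0.2284 0.0927]
 clip 0.1 0.11 30 ((459.33453369140625, 226.59786987304688), (29.90140151977539, 31.529251098632812), 9.684141159057617) [0.4698 0.2269 0.1036]
 clip 0.11 0.13 31
[... 651 characters left out ...]
 43 ((455.45623779296875, 238.77334594726562), (24.51076316833496, 94.6997299194336), 8.952935218811035) [0.4575 0.2033 0.0685]
 clip 0.075 0.09 103 ((456.81927490234375, 228.45120239257812), (24.733020782470703, 66.21775817871094), 10.651260375976562) [0.4576 0.2216 0.0833]
 clip 0.09 0.1 18 ((456.3196105957031, 226.85548400878906), (23.86680030822754, 33.66487121582031), 7.440115928649902) [0.4474 0.2222 0.0956]
 clip 0.1 0.11 19 ((448.48492431640625, 221.17835998535156), (22.737504959106445, 41.01805877685547), 55.012996673583984) [0.4442 0.2231 0.1051]
 clip 0.11 0.13 23 ((455.8936767578125, 226.1201171875), (37.8772087097168, 25.938739776611328), 6.63651180267334) [0.4406 0.2237 0.1171]
```

View pics/c2.png

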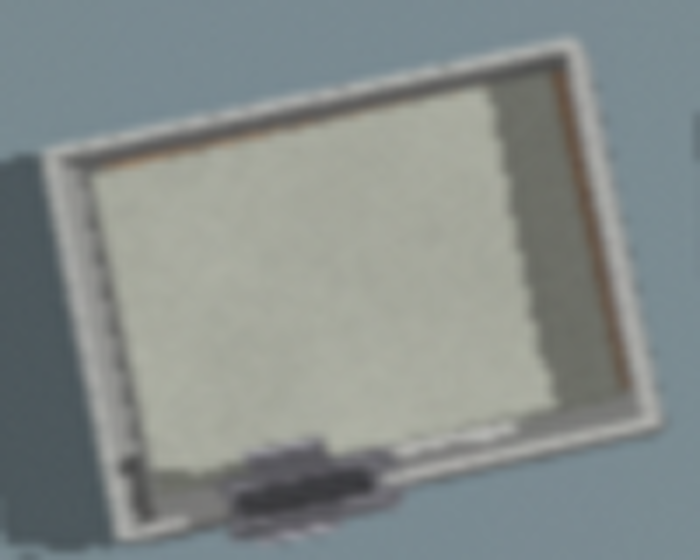

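```bash
cat >> h.py <<'E'
def go(x,y,z,yaw):
    s=arm.get_state();p=s["eef_pos"];w=s["ee_rot"][2]
    d=np.array([x,y,z])-p;c,n=np.cos(w),np.sin(w)
    dy=(yaw-w+np.pi)%(2*np.pi)-np.pi
    return np.round([(c*d[0]+n*d[1])/.025,(n*d[0]-c*d[1])/.025,-d[2]/.025,-np.degrees(dy)/5],3)
E
python3 - <<'E'
from h import *
print(go(.69,-.24,.27,.021),go(.69,-.24,.135,.021))
E
```

```text
[29.062 23.932 -1.737 -5.281] [29.062 23.932  3.663 -5.281]
```

```bash
python3 -m crank '[[[2,1.6,-1.74,-0.5],[29,24,-1.74,-5.28],[29,24,-1.74,-5.28],[29,24,-1.74,-5.28],[29,24,-1.74,-5.28],[29,24,-1.74,-5.28],[29,24,-1.74,-5.28],[29,24,-1.74,-5.28],[29,24,-1.74,-5.28],[29,24,-1.74,-5.28],[29,24,-1.74,-5.28],[29,24,-1.74,-5.28]]]' 1 30
python3 - <<'E'
from h import *
print(arm.get_state()["q"],arm.get_state()["eef_pos"],go(.69,-.238,.27,.021),go(.69,-.238,.133,.021))
E
```

```text
t: 2.1
eef_pos: [0.6029, -0.06, 0.2685]
ee_rot: [-3.141, -0.001, 0.021]
force: [1.3, 0.7, -0.7]
width: 0.0003
gripper_force: 0.0
[ 0.2229  0.2215 -0.0833  0.     -1.2651  1.369 ] [ 0.6029 -0.06    0.2685] [ 3.333  7.191 -0.058  0.002] [3.333 7.191 5.422 0.002]
```

```bash
python3 -m crank '[[[3.3,7.1,0,0],[3.3,7.1,0,0],[3.3,7.1,0,0],[3.3,7.1,0,0],[3.3,7.1,0,0],[3.3,7.1,0,0],[3.3,7.1,0,0]]]'
python3 - <<'E'
from h import *
print(go(.685,-.238,.133,.021),go(.537+.0,-.238,.133,.021))
E
```

```text
t: 2.98
eef_pos: [0.6883, -0.2324, 0.2691]
ee_rot: [3.142, -0.001, 0.023]
force: [-0.3, -0.9, 0.5]
width: 0.0002
gripper_force: 0.0
[-0.137  0.221  5.444  0.019] [-6.056  0.087  5.444  0.019]
```

```bash
python3 -m crank '[[[0,0.15,2,0],[0,0.2,4,0],[0,0.2,5.4,0],[0,0.2,5.4,0],[0,0.2,5.4,0],[-1,0.2,5.4,0],[-1.5,0.2,5.4,0],[-1.5,0.2,5.4,0]]]'
python3 -m crank '[[[-0.4,0,0,0],[-0.8,0,0,0],[-1.2,0,0,0],[-1.6,0,0,0],[-2,0,0,0],[-2.4,0,0,0],[-2.8,0,0,0],[-3.2,0,0,0],[-3.5,0,0,0],[-3.5,0,0,0]]]'
python3 - <<'E'
from h import *
for n in("scene","top"):
    p,d=arm.grab_frame(n);r=arm.trace("board",n);print(n,[(k["score"],k["extent"]) for k in r])
    if n=="scene": cv2.imwrite("pics/c3.png",cv2.resize(p[200:370,200:400,::-1],(700,595)))
E
```

```text
t: 3.98
eef_pos: [0.6513, -0.2397, 0.1353]
ee_rot: [3.141, -0.003, 0.021]
force: [-0.0, -0.2, 0.4]
width: 0.0008
gripper_force: 0.0
t: 5.22
eef_pos: [0.5626, -0.2414, 0.1331]
ee_rot: [-3.141, 0.001, 0.021]
force: [2.1, -0.3, 1.2]
width: 0.0006
gripper_force: 0.8
scene []
top [(0.71, [358.1, 195.9, 71.5, 20.7])]
```

View pics/c3.png

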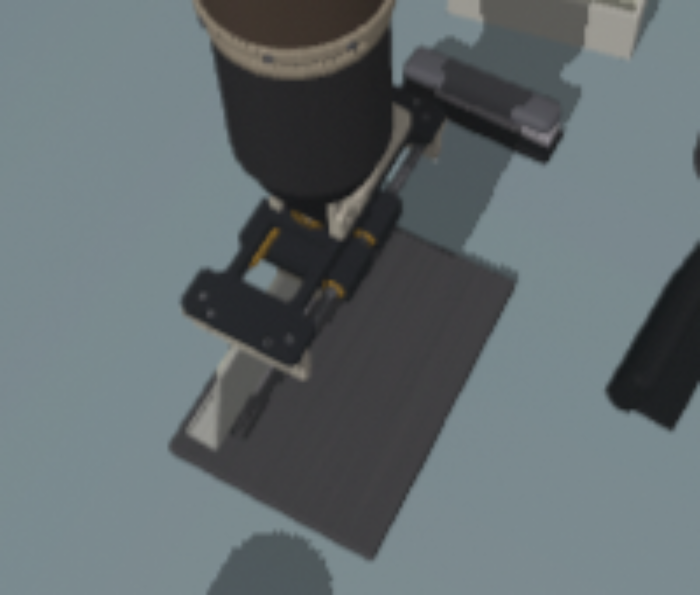

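```bash
cat >> h.py <<'E'
def tilt():
    o=[]
    for n in("top","scene"):
        p,d=arm.grab_frame(n)
        m=np.ones(d.shape,bool);P=world(n,d,m)
        yv=np.array([-.021,1,0]);Q=P-np.array([.5255,-.238,.03])
        y=Q@yv;x=Q@np.array([1,.021,0])
        k=(np.abs(y)<.104)&(np.abs(y)>.0)&(Q[:,2]>.025)&(Q[:,2]<.160)&(x>-.03-.1*Q[:,2])&(x<.01+.3*Q[:,2]);
        if n=="top":k&=(x<.05)
        o.append((n,x[k],y[k],Q[k,2]))
    return o
E
python3 - <<'E'
from h import *
for n,x,y,z in tilt():
    print(n,len(x))
    for a in np.arange(.03,.165,.015):
        k=(z>a)&(z<a+.015)
        if k.sum()>5: print(f"{a:.3f}",k.sum(),np.percentile(x[k],[5,25,50,75,95]),np.percentile(y[k],[1,99]))
E
```

```text
top 383
0.030 76 [0.0042 0.0048 0.0055 0.006  0.0067] [-0.1018  0.0916]
0.045 80 [0.0063 0.0069 0.0075 0.0081 0.0088] [-0.1033  0.0949]
0.060 68 [0.0084 0.0089 0.0095 0.0105 0.0113] [-0.1011  0.0987]
0.075 46 [0.0104 0.0112 0.0122 0.0127 0.0133] [-0.1019  0.0988]
0.090 34 [0.0132 0.0139 0.0142 0.0146 0.0151] [-0.0992  0.1002]
0.105 16 [0.0156 0.0162 0.0169 0.0177 0.0181] [0.0818 0.1032]
0.120 9 [0.0182 0.0188 0.0192 0.0193 0.0198] [0.0836 0.1017]
0.135 13 [0.0207 0.0208 0.0211 0.0227 0.0232] [0.0845 0.1036]
0.150 17 [0.0221 0.0247 0.0252 0.0276 0.028 ] [0.086  0.1039]
scene 221
0.030 19 [0.006  0.0064 0.0069 0.0073 0.0082] [-0.1016 -0.0482]
0.045 24 [0.0085 0.0088 0.0093 0.0097 0.0103] [-0.1019 -0.0533]
0.060 20 [0.0107 0.011  0.0117 0.0125 0.0129] [-0.1032 -0.0598]
0.075 24 [0.0132 0.0135 0.0139 0.0144 0.0148] [-0.1024 -0.0062]
0.090 25 [0.0148 0.0156 0.0161 0.0169 0.0172] [-0.1023 -0.0114]
0.105 24 [0.0178 0.0182 0.0188 0.0192 0.0399] [-0.1003 -0.0188]
0.120 23 [0.0199 0.0204 0.021  0.0216 0.0221] [-0.1015 -0.0224]
0.135 16 [0.0221 0.0228 0.0232 0.0238 0.0241] [-0.1016 -0.0306]
0.150 40 [0.02   0.021  0.0225 0.0235 0.0249] [-0.1037 -0.0335]
```

```bash
python3 -m crank '[[[-0.25,0,0,0],[-0.5,0,0,0],[-0.7,0,0,0],[-0.8,0,0,0],[-0.85,0,0,0],[-0.88,0,0,0],[-0.88,0,0,0]]]'
cat >> h.py <<'E'
def show():
    for n,x,y,z in tilt():
        k=(z>.035)&(z<.15);b=np.array([0,0.])
        w=k.copy()
        for _ in range(6):
            b=np.polyfit(z[w],x[w],1);r=x-np.polyval(b,z);w=k&(np.abs(r)<max(.0015,1.5*np.median(np.abs(r[w]))))
        print(n,w.sum(),"tilt",np.arctan(b[0]),"x0",b[1],"z",z[w].min(),z[w].max(),"y",y[w].min(),y[w].max(),"dx/dy",np.polyfit(y[w],x[w],1)[0])
E
python3 -c "
from h import *
show()"
```

```text
t: 6.4
eef_pos: [0.5415, -0.2419, 0.1331]
ee_rot: [3.142, 0.0, 0.021]
force: [2.4, 0.6, 1.5]
width: 0.0005
gripper_force: 1.5
top 31 tilt 0.014801163591453639 x0 -0.0003705457479931056 z 0.035276497821231115 0.14949357436698982 y 0.07593460204203792 0.10357802533065706 dx/dy 0.04607286423276433
scene 293 tilt 0.013616343782467831 x0 0.0013625228302114147 z 0.03563602447224151 0.14951232683331128 y -0.1039482358671684 0.10355509166187596 dx/dy -0.0018282138247408689
```

```bash
python3 -m crank '[[[-0.05,0,0,0],[-0.09,0,0,0],[-0.09,0,0,0],[-0.09,0,0,0]]]'
python3 -c "
from h import *
show()"
python3 -m crank '[[[0.2,0,0,0],[0.7,0,0,0],[1.5,0,0,0],[3,0,0,0],[5,0,-2,0],[5.5,0,-4.5,0],[5.5,0,-5.5,0],[5.5,0,-5.5,0]]]'
python3 -c "
from h import *
show();
P=np.array([.4577,.2277,.22]);print(go(.4577,.2277,.27,-1.388))"
```

```text
t: 7.0
eef_pos: [0.5393, -0.2419, 0.1331]
ee_rot: [3.142, -0.0, 0.021]
force: [4.1, -1.2, 0.4]
width: 0.0004
gripper_force: 1.8
top 26 tilt -0.0007827680579683357 x0 -0.00033576193310193053 z 0.035725175978538345 0.14790632136329757 y 0.07623468775464133 0.10372602260612925 dx/dy 0.02065878570743389
scene 314 tilt -0.00029864007141757604 x0 0.0012896849670606333 z 0.035063391848877856 0.14963844076017202 y -0.10388311876193385 0.1011372484550459 dx/dy -0.0006348553301780187
t: 8.1
eef_pos: [0.6785, -0.2392, 0.2736]
ee_rot: [3.141, -0.004, 0.021]
force: [-0.2, 1.3, -0.9]
width: 0.0004
gripper_force: 0.0
top 201 tilt -0.0001317754670652124 x0 -0.000540330842633143 z 0.03658842134896717 0.14860858251923964 y -0.10288313509994912 0.07995813337883767 dx/dy -0.0010476571724221551
scene 1269 tilt 8.063271862178788e-06 x0 0.001181049235481308 z 0.03502684979474939 0.14976329462273527 y -0.10398258487788643 0.10388157379740741 dx/dy -0.00016267467621544044
[ -8.367 -18.835  -0.007  16.145]
```

```bash
python3 -m crank '[[[-1,-2,0,2],[-2,-4,0,4],[-3,-6,0,6],[-4,-8,0,8],[-5,-10.5,0,10],[-6,-13,0,12],[-7,-15.5,0,14],[-8,-17.5,0,15.5],[-8.37,-18.8,0,16.1],[-8.37,-18.8,0,16.15],[-8.37,-18.8,0,16.15],[-8.37,-18.8,0,16.15]]]' 0 25
python3 -c "
from h import *
print(go(.4577,.2277,.15,-1.388));print(go(.4577,.2277,.092,-1.388),arm.get_state()['q'])"
```

```text
t: 9.7
eef_pos: [0.4578, 0.2254, 0.2701]
ee_rot: [3.141, -0.001, -1.389]
force: [0.0, -0.4, 0.5]
width: 0.0875
gripper_force: 0.0
[-0.092 -0.011  4.804 -0.016]
[-0.092 -0.011  7.124 -0.016] [ 0.8427  0.0584 -0.2738 -0.0001 -1.2398 -0.6613]
```

```bash
python3 -m crank '[[[-0.09,0,2,0],[-0.09,0,4,0],[-0.09,0,5.5,0],[-0.09,0,6.6,0],[-0.09,0,7.1,0],[-0.09,0,7.1,0],[-0.09,0,7.1,0]]]'
python3 -m crank '[[[0,0,0,0],[0,0,0,0],[0,0,0,0],[0,0,0,0],[0,0,0,0],[0,0,0,0],[0,0,0,0],[0,0,0,0]]]' 1 25
python3 -c "
from h import *
for n in('scene','top'):
    p,d=arm.grab_frame(n);q=proj(n,[.4577,.2277,.08])[0].astype(int);print(n,q)
    cv2.imwrite('pics/g_%s.png'%n,cv2.resize(p[q[1]-45:q[1]+45,q[0]-55:q[0]+55,::-1],(660,540),interpolation=2))
"
```

```text
t: 10.58
eef_pos: [0.4581, 0.229, 0.0942]
ee_rot: [-3.14, 0.001, -1.389]
force: [0.1, -0.4, 0.0]
width: 0.0876
gripper_force: 0.0
t: 11.58
eef_pos: [0.4572, 0.2286, 0.0931]
ee_rot: [3.141, -0.0, -1.388]
force: [0.2, -0.2, -0.6]
width: 0.016
gripper_force: 25.0
scene [342 153]
top [228 235]
```

View pics/g_scene.png

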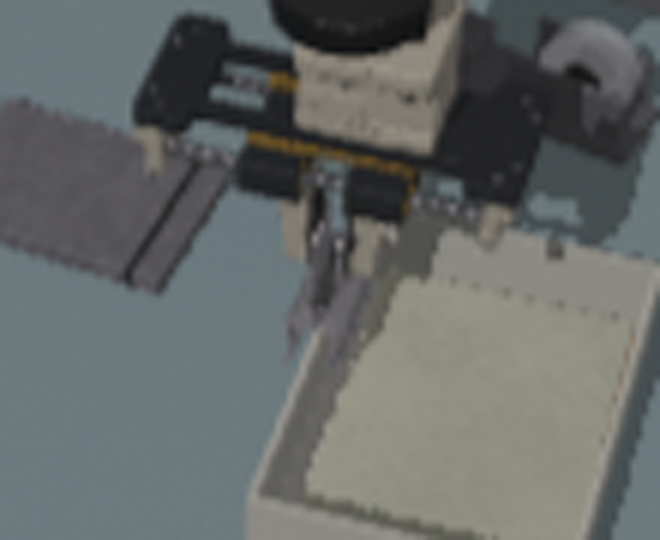

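```bash
python3 -m crank '[[[0,0,-0.3,0],[0,0,-0.8,0],[0,0,-1.5,0],[0,0,-2.5,0],[0,0,-4,0],[0,0,-5.5,0],[0,0,-7,0],[0,0,-8,0],[0,0,-8,0],[0,0,-8,0]]]'
python3 -c "
from h import *
print(go(.5258,-.238,.293,.021-np.pi/2))
p,d=arm.grab_frame('scene');r=arm.trace('clip','scene');
for k in r[:1]:
    P=world('scene',d,k['mask']);print(k['score'],k['extent'],np.percentile(P,[2,50,98],axis=0))
"
```

```text
t: 12.92
eef_pos: [0.4569, 0.2285, 0.2931]
ee_rot: [3.141, 0.0, -1.388]
force: [0.4, -0.6, -1.4]
width: 0.0162
gripper_force: 25.0
[18.85   0.671  0.004  1.848]
0.71 [337.7, 94.8, 12.8, 21.6] [[0.4405 0.1969 0.2466]
 [0.4622 0.2164 0.2798]
 [0.4744 0.2571 0.3144]]
```

```bash
python3 -m crank '[[[1,0.05,0,0.1],[3,0.1,0,0.3],[5,0.2,0,0.5],[7,0.3,0,0.7],[9,0.35,0,0.9],[11,0.4,0,1.1],[13,0.5,0,1.3],[15,0.55,0,1.5],[17,0.6,0,1.7],[18.3,0.65,0,1.8],[18.85,0.67,0,1.85],[18.85,0.67,0,1.85]]]'
python3 -m crank '[[[0,0,0,0],[0,0,0,0],[0,0,0,0]]]'
python3 -c "
from h import *
print(go(.5258,-.238,.213,.021-np.pi/2))
for n in('scene','top'):
    p,d=arm.grab_frame(n);np.savez(n+'2.npz',p=p,d=d);r=arm.trace('clip',n)
    for k in r[:1]:
        P=world(n,d,k['mask']);print(n,k['score'],k['extent'],np.percentile(P,[2,50,98],axis=0))
    for a in np.arange(.24,.32,.012):
        Q=P[(P[:,2]>a)&(P[:,2]<a+.012)]
        if len(Q)>3:print(' %.3f'%a,len(Q),Q.min(0),Q.max(0))
p=np.load('scene2.npz')['p'];cv2.imwrite('pics/above.png',cv2.resize(p[200:340,220:400,::-1],(720,560),interpolation=2))
"
```

```text
t: 14.52
eef_pos: [0.526, -0.2382, 0.2922]
ee_rot: [3.14, 0.0, -1.551]
force: [-0.2, 0.1, -1.2]
width: 0.0161
gripper_force: 25.0
t: 14.9
eef_pos: [0.5264, -0.2371, 0.2934]
ee_rot: [-3.141, -0.0, -1.549]
force: [0.0, 0.1, -1.9]
width: 0.0161
gripper_force: 25.0
[0.037 0.024 3.218 0.012]
scene 0.93 [262.1, 234.0, 29.1, 29.8] [[ 0.5132 -0.2721  0.2455]
 [ 0.5344 -0.2526  0.2735]
 [ 0.5404 -0.2106  0.3071]]
 0.240 77 [ 0.5127 -0.2718  0.2438] [ 0.5408 -0.2063  0.2519]
 0.252 53 [ 0.5135 -0.2734  0.2524] [ 0.5388 -0.2091  0.264 ]
 0.264 76 [ 0.5107 -0.2733  0.2642] [ 0.5432 -0.2273  0.2759]
 0.276 125 [ 0.5141 -0.269   0.2761] [ 0.5399 -0.237   0.2878]
 0.288 26 [ 0.5181 -0.2522  0.2884] [ 0.5491 -0.2392  0.2999]
 0.300 14 [ 0.5188 -0.2531  0.3007] [ 0.5337 -0.248   0.3119]
top 0.36 [189.6, 169.5, 94.4, 72.3] [[0.457  0.1012 0.0005]
 [0.5463 0.2155 0.0221]
 [0.6346 0.3276 0.0613]]
```

View pics/above.png

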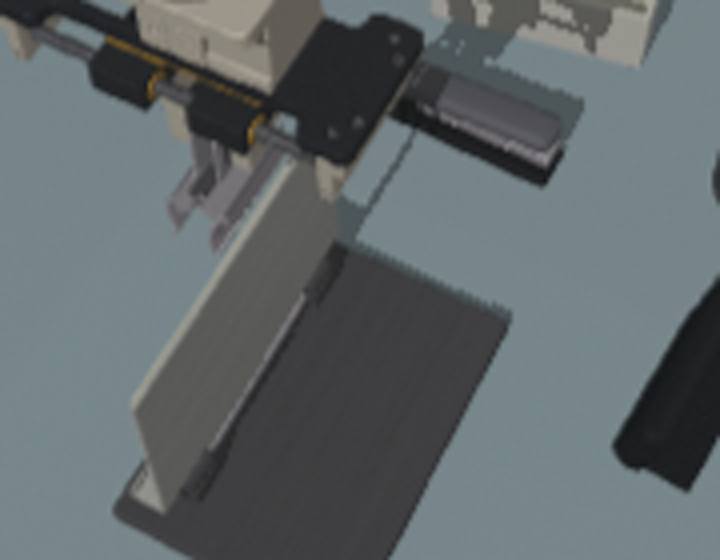

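```bash
python3 -m crank '[[[0.04,0.05,0,0],[0.04,0.05,0.5,0],[0.04,0.05,1,0],[0.04,0.05,1.5,0],[0.04,0.05,2,0],[0.04,0.05,2.4,0],[0.04,0.05,2.8,0],[0.04,0.05,3,0],[0.04,0.05,3.15,0],[0.04,0.05,3.15,0],[0.04,0.05,3.15,0],[0.04,0.05,3.15,0]]]'
python3 -c "
from h import *
show()
n='scene'
p,d=arm.grab_frame(n);r=arm.trace('clip',n)
for k in r[:1]:
    P=world(n,d,k['mask']);print(n,k['score'],k['extent'])
    for a in np.arange(.16,.24,.01):
        Q=P[(P[:,2]>a)&(P[:,2]<a+.01)]
        if len(Q)>3:print(' %.3f'%a,len(Q),Q.min(0),Q.max(0))
P=world(n,d,np.ones(d.shape,bool))
for a in (.06,.1,.14,.165):
    B=P[(P[:,2]>a)&(P[:,2]<a+.02)&(abs(P[:,0]-.525)<.012)&(abs(P[:,1]+.238)<.13)];print('board',a,np.percentile(B,[1,50,99],axis=0).ravel())
B=P[(P[:,2]>.180)&(P[:,2]<.192)&(abs(P[:,0]-.525)<.012)&(abs(P[:,1]+.238)<.13)&(abs(P[:,1]+.238)>.05)];print('edge',np.percentile(B,[2,50,98],axis=0).ravel(),len(B))
cv2.imwrite('pics/in_s.png',cv2.resize(p[220:310,240:350,::-1],(770,600)[:2],interpolation=2))
"
```

```text
t: 16.6
eef_pos: [0.5252, -0.2388, 0.2147]
ee_rot: [-3.141, -0.0, -1.55]
force: [-0.1, 1.3, -0.7]
width: 0.0162
gripper_force: 25.0
top 73 tilt 0.0008479723712264426 x0 -0.0006890115860414215 z 0.03529594362972953 0.14844859911480407 y 0.012377691173200835 0.08933475411152286 dx/dy 0.00024314602778653665
scene 818 tilt -0.0007410276184124102 x0 0.0012832590227889941 z 0.03517627681746782 0.14983272070882594 y -0.10384889988892408 0.07125838224751832 dx/dy -0.00022886055855530075
scene 0.7 [264.8, 254.1, 26.5, 27.5]
 0.160 35 [ 0.5348 -0.273   0.1649] [ 0.5397 -0.2137  0.1698]
 0.170 50 [ 0.5131 -0.2743  0.17  ] [ 0.5399 -0.2161  0.1793]
 0.180 35 [ 0.5114 -0.2756  0.18  ] [ 0.5384 -0.2291  0.1894]
 0.190 68 [ 0.5089 -0.2757  0.19  ] [ 0.5411 -0.2359  0.2   ]
 0.200 90 [ 0.5131 -0.2709  0.2   ] [ 0.537  -0.2432  0.21  ]
 0.210 15 [ 0.5171 -0.2556  0.2109] [ 0.5328 -0.247   0.2185]
 0.220 8 [ 0.5155 -0.2543  0.2217] [ 0.5323 -0.2499  0.2292]
 0.230 4 [ 0.517  -0.2556  0.2301] [ 0.5333 -0.2538  0.2352]
board 0.06 [ 0.5248 -0.346   0.0602  0.5272 -0.2636  0.0705  0.5297 -0.1682  0.0797]
board 0.1 [ 0.5252 -0.3459  0.1002  0.5274 -0.2704  0.1097  0.5295 -0.1869  0.1198]
board 0.14 [ 0.5261 -0.3459  0.1402  0.5282 -0.3052  0.1502  0.5297 -0.1869  0.1599]
board 0.165 [ 0.5139 -0.3464  0.1654  0.5282 -0.287   0.1751  0.5368 -0.2139  0.1849]
edge [ 0.5234 -0.3453  0.1804  0.5266 -0.3162  0.1847  0.5291 -0.2889  0.1876] 81
```

View pics/in_s.png

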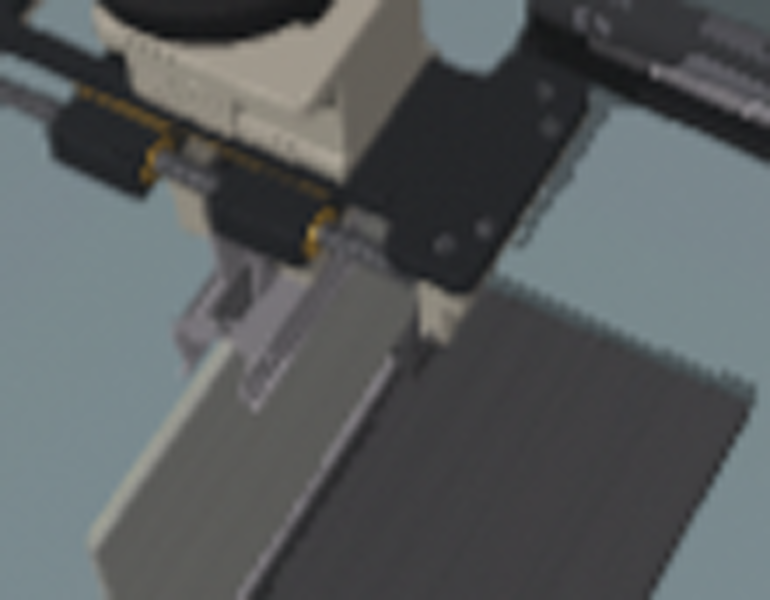

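```bash
python3 -m crank '[[[-0.03,0.04,0,0],[-0.03,0.04,0,0],[-0.03,0.04,0,0],[-0.03,0.04,0,0],[-0.03,0.04,0,0],[-0.03,0.04,0,0]]]'
python3 -c "
from h import *
show()
s=arm.get_state();print(s['eef_pos'],s['ee_rot'],s['force'],s['width'],abs(s['qd']).max())
print(arm.job_done())"
```

```text
t: 17.55
eef_pos: [0.524, -0.2381, 0.2144]
ee_rot: [3.142, -0.0, -1.55]
force: [-0.4, -0.4, -0.7]
width: 0.0161
gripper_force: 25.0
top 62 tilt -0.0028700254578218256 x0 -0.00039871238217389595 z 0.03669925749993852 0.13430839183372356 y 0.011341250529647056 0.08864724142833029 dx/dy 0.0022801376131992863
scene 824 tilt -0.0010759309185135754 x0 0.001336099913147689 z 0.03501271430399182 0.14989094135402134 y -0.103871529512885 0.07204570676555187 dx/dy -0.00015011086602960573
[ 0.524  -0.2381  0.2144] [ 3.1416  0.     -1.5498] [-0.3029 -0.2087 -1.4891] 0.015927838237668312 0.0010026705041730542
the job is handed in; nothing more can be done
None
```

The job is handed in: the board stands upright (measured within 0.003 rad) and is released, and the clip is held fully squeezed over the middle of its top edge, one jaw each side with an estimated 5 mm or more clear; I did not re-check the other items on the desk.

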